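# Stand the toppled bottles up in their drip dishes

## Task

The white pump bottle and the amber bottle have been knocked over on the bench: stand the white one upright in the blue drip dish and the amber one upright in the orange drip dish, each flat on the floor of its dish, and let go of them. Set them down gently, without dropping or ramming them, and leave the tins, the solder reel and the multimeter where they are.

Things in the scene. Friction and masses are not known exactly. Their poses are not given: they have to be found in the camera images.
- white_bottle_mid (a point): Centre (on the axis, half-way up) of the white pump bottle, blue label, 118 mm high, about 0.16 kg; starts lying on its side. z axis from base to cap (up when it stands). From the base: body 55 mm across up to 75 mm, shoulder from there to 98 mm, neck 34 mm, flat cap 56 mm across at 110-118 mm. Rigid; centre of mass 50 mm from the base. Lying, the axis is 28 mm up, cap to the left of the base or ahead-left.
- amber_bottle_mid (a point): Centre (on the axis, half-way up) of the amber bottle, pale label, black cap, 120 mm high, about 0.18 kg; starts lying on its side. z axis from base to cap (up when it stands). From the base: body 48 mm across up to 70 mm, shoulder to the 21 mm neck at 92 mm, cap 25 mm across at 102-120 mm. Rigid; centre of mass 45 mm from the base. Lying, the axis is 24 mm up, cap to the left of the base or ahead-left.
- blue_dish_floor (a point): Centre of the floor's upper face of the square blue plastic drip dish, for the white bottle. Dish 100 x 100 mm outside, 94 x 94 mm inside, floor 4 mm above the bench, rim 12 mm above the bench, walls 3 mm. Fixed to the bench. z up, x and y along its sides.
- orange_dish_floor (a point): Centre of the floor's upper face of the square orange plastic drip dish, for the amber bottle; same sizes as the blue one. Fixed to the bench.
- grey_tin_mid (a point): Bystander: centre of the grey round tin, 46 mm in diameter and 34 mm high, loose, behind the right-hand dish.
- green_tin_mid (a point): Bystander: centre of the white tin with a green lid, 38 mm in diameter and 50 mm high, loose, behind the left-hand dish.
- solder_reel_mid (a point): Bystander: centre of the reel of solder wire, about 64 x 80 mm and 37 mm high, loose.
- meter_mid (a point): Bystander: centre of the hand multimeter lying on its back, 158 x 78 x 46 mm, loose, long side along its x axis.
- board_vice: Bench furniture, fixed: the blue board vice, origin under its middle on the bench, about 106 mm along x, 222 mm along y (its knob on the -y end), 88 mm high; do not hit it.
- bench_supply: Bench furniture, fixed: the bench power supply, origin under its middle on the bench; 227 mm along x, 133 mm along y, 127 mm high. A drawer cabinet 205 mm high stands to its right.
Things that resemble listed ones, but are neither listed nor needed, are in the scene too. Leave any purple look-alike of the part that bears amber_bottle_mid alone.

How it is judged:
By the outcome, as a careful person would: the job done as asked, in the order asked, and still so for the second after the job is handed in, with the robot touching nothing.
It also fails if it takes over 64 s, if anything falls off the work surface, if the arm or the gripper's body presses on something with over 40 N, if the wrist force passes 120 N, or if a joint passes its speed limit or range.

## Robot

A 6-joint arm with a two-finger parallel gripper is mounted at the origin on a cart in front of the work surface, level with it; the furniture and walls round the work are solid. World frame = base frame: x ahead of the robot, y to its left, z up, the work surface at z = 0. Lengths are in mm, angles in degrees, forces in N, time in s.
With the tool pointing down it reaches from about 350 to 800 mm from the base axis. Payload 7.3 kg.
Tool frame: the origin (TCP) lies midway between the tips of the shut fingers; the grasp point (between the pads) lies 19 mm behind it (grasp_offset is the distance from the TCP to the grasp point, in mm); z points along the fingers, y is the line along which they close (so a half turn about z gives the same grasp; the last joint's range is limited). The gripper opens to 85 mm and grips with 20 to 120 N. Pads are 22 mm wide; open, the fingers measure 114 mm over their backs; the gripper's body (76 mm by 85 mm) begins 54 mm behind the grasp point. The pads swing forward as they close: fully open they stand 13 mm farther back than shut.
Start: joints at [-74.656, 19.595, 87.324, -0, 73.075, -8.365], TCP at [211.122, -480.7, 231.322] pointing down, gripper open.
Joint ranges: [-145.02, 145.02], [-44.19, 115.74], [2.07, 154.8], [-57.11, 237.11], [16.16, 152.29], [-177.93, 177.93]. Speed limits (degrees/s): [147.25, 147.25, 180, 180, 180, 180].

## Interface

Orientations are given as a 3x3 rotation matrix whose columns are the frame's x, y, z axes.
In Python, from station import move_to, move_l, goto_joints, grip, wait, inverse_kinematics, get_image, PlanningError, finish_job, read_time, read_q, read_joint_vel, read_tau, read_eef_pos, read_tcp_rot, read_ft_force, read_ft_torque, read_gripper_width, read_grasp_force, grasp_offset gives the robot as it stands. Calls block until the motion is done:
- move_to(position, orientation): joint-space move of the TCP to a pose.
- move_l(position, ori=None, feed=150): straight line of the TCP; ori=None keeps the orientation; feed is the mean speed in mm/s.
- goto_joints(angles): joint-space move.
- grip(opening, grip_force=None): opening from 0.0 (shut) to 1.0 (fully open); grip_force is the grip in N (None keeps the last); returns when the fingers have stopped.
- wait(seconds).
- inverse_kinematics(position, orientation): joint angles nearest the present ones, or None.
- get_image(name): name is "side" or "top" or "wrist"; returns a dict with "color" (420x560x3 uint8, red, green, blue), "z_map" (420x560 float32, mm along the optical axis (not along the pixel's ray), 0 where there is no reading), "vertical_fov" (degrees; the focal length in pixels is half the picture's height over the tangent of half this angle, whatever the lens; pixels are square), "cx", "cy" (the principal point, pixels), "world_from_camera" (4x4, takes a point from camera to world coordinates); the wrist camera has in their place "hand_eye" (4x4, takes a point from camera to tool coordinates, whose origin is the TCP and whose axes are the flange's). Camera axes: x right, y down, z forward; pixel columns grow to the right and rows downward; lengths in mm; the calibration is good to about 2 mm. A picture is of the moment at which its call begins: read the wrist's pose just before it.
A pose or a line that the arm cannot do raises PlanningError and nothing moves.
- finish_job(): hands the job in; it is judged then, once.
Readings, each from a call of its own:
- read_time(): time.
- read_q(): joint angles.
- read_joint_vel(): joint speeds.
- read_tau(): joint torques, N m.
- read_eef_pos(): TCP position.
- read_tcp_rot(): TCP orientation.
- read_ft_force(): force on the tool from outside, world axes, zero at the start.
- read_ft_torque(): the same for the moment, N m.
- read_gripper_width(): opening from 0.0 (shut) to 1.0 (fully open).
- read_grasp_force(): force on a finger pad.
Only numpy, scipy, OpenCV 4.12 (cv2) and the standard library are available. Lean on these libraries where they do the work, as an engineer would, in place of code of your own. Each camera call takes 0.05 s, during which the arm holds its last target. There are 200 camera calls.

## Working session

There is one attempt and no reset: what is moved stays moved. The work goes in short steps, each a Python script; the robot and the scene stay as the last script left them, time stands still between calls to the robot, and variables do not carry over. Pictures are saved under pics/ and viewed, at most 10 in all, crops included, and the job is handed in when it is done.

```bash
mkdir -p pics; cat > h.py <<'E'
import numpy as np, cv2
from station import *
def shot(n):
    d=get_image(n); np.savez(f'pics/{n}.npz',**d); return d
def K(d):
    f=d['color'].shape[0]/2/np.tan(np.radians(d['vertical_fov'])/2); return f,d['cx'],d['cy']
def cloud(d):
    f,cx,cy=K(d); z=d['z_map']; v,u=np.mgrid[:z.shape[0],:z.shape[1]]
    P=np.stack([(u-cx)/f*z,(v-cy)/f*z,z],-1); T=d['world_from_camera']
    return P@T[:3,:3].T+T[:3,3]
E
python3 - <<'E'
from h import *
for n in('top','side'):
    d=shot(n); cv2.imwrite(f'pics/{n}0.png',cv2.resize(d['color'][...,::-1],(800,600)))
    print(n,d['world_from_camera'].round(2),d['vertical_fov'],d['cx'],d['cy'],(d['z_map']>0).mean())
E
```

```text
top [[ 2.00000e-02 -1.00000e+00  5.00000e-02  4.97200e+02]
 [-1.00000e+00 -2.00000e-02 -0.00000e+00  1.65550e+02]
 [ 1.00000e-02 -5.00000e-02 -1.00000e+00  1.67538e+03]
 [ 0.00000e+00  0.00000e+00  0.00000e+00  1.00000e+00]] 46.495595441813215 282.06710035195374 208.93988187900612 0.996062925170068
side [[-9.7000e-01 -1.4000e-01  2.1000e-01  2.3313e+02]
 [-2.5000e-01  5.2000e-01 -8.2000e-01  1.5385e+03]
 [ 1.0000e-02 -8.4000e-01 -5.4000e-01  9.8424e+02]
 [ 0.0000e+00  0.0000e+00  0.0000e+00  1.0000e+00]] 47.17645477661013 283.95283795841095 208.83795838777232 0.995922619047619
```

View pics/top0.png

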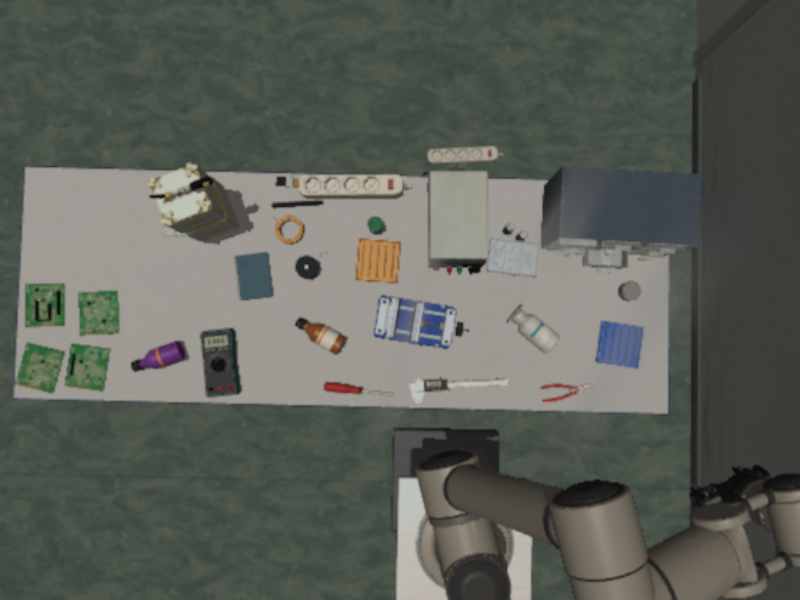

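View pics/side0.png

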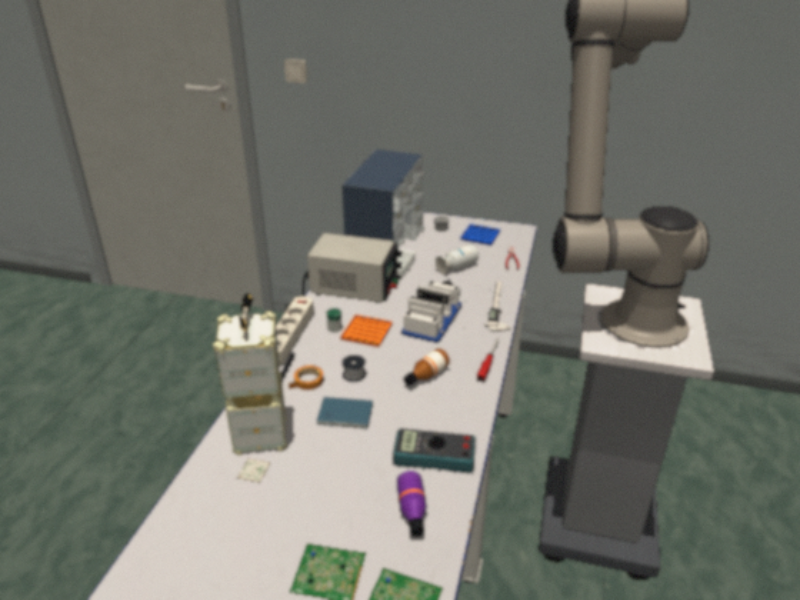

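```bash
cat > m.py <<'E'
from h import *
print('go',grasp_offset)
for n in('top','side'):
    d=dict(np.load(f'pics/{n}.npz')); W=cloud(d); hsv=cv2.cvtColor(d['color'],cv2.COLOR_RGB2HSV); H,S,V=cv2.split(hsv)
    on=(W[...,0]>280)&(W[...,0]<900)&(W[...,1]<900)&(W[...,1]>-600)
    b=W[on&(W[...,2]<12)&(W[...,2]>-20)]; print(n,'bench z med',np.median(b[:,2]).round(2),b[:,2].std().round(2))
    A=np.c_[b[:,:2],np.ones(len(b))]; c=np.linalg.lstsq(A,b[:,2],rcond=None)[0]; print(c.round(4))
    m=(on&(W[...,2]>12)&(W[...,2]<150)).astype(np.uint8)
    k,lab,st,_=cv2.connectedComponentsWithStats(m)
    for i in range(1,k):
        if st[i,4]<25: continue
        q=W[lab==i]; (cx,cy),(w,h),a=cv2.minAreaRect(q[:,:2].astype(np.float32))
        print(i,'px',st[i,:5],'xy',round(cx),round(cy),'size',round(w),round(h),round(a),'z98',np.percentile(q[:,2],98).round(),'rgb',d['color'][lab==i].mean(0).round())
    for nm,mm in(('orange',(H>3)&(H<20)&(S>170)&(V>120)),('blue',(H>105)&(H<125)&(S>150)&(V>90))):
        k,lab,st,_=cv2.connectedComponentsWithStats((mm&on).astype(np.uint8))
        for i in range(1,k):
            if st[i,4]<60: continue
            q=W[lab==i]; r=cv2.minAreaRect(q[:,:2].astype(np.float32)); print(nm,st[i],np.round(r[0]),np.round(r[1]),round(r[2],1),'z',np.percentile(q[:,2],[5,50,95]).round(1))
E
python3 m.py
python3 - <<'E'
import cv2
t=cv2.imread('pics/top0.png')
d=__import__('numpy').load('pics/top.npz')['color'][...,::-1]
a=cv2.resize(d[200:270,190:270],(400,350),interpolation=2);b=cv2.resize(d[200:270,345:425],(400,350),interpolation=2)
cv2.imwrite('pics/crop1.png',cv2.hconcat([a,b]))
E
```

```text
go 18.700000000000003
top bench z med 1.0 4.16
[ 1.200e-03 -3.000e-04  5.066e-01]
1 px [ 299  115  101   78 4288] xy 770 -65 size 261 340 1 z98 135.0 rgb [136. 137. 129.]
2 px [ 208  121   81   18 1171] xy 843 281 size 52 274 3 z98 50.0 rgb [159. 152. 137.]
5 px [199 123   9   8  29] xy 849 439 size 28 22 46 z98 20.0 rgb [142. 138. 130.]
7 px [130 124  38  45 509] xy 756 587 size 74 143 68 z98 126.0 rgb [70. 68. 58.]
15 px [203 140  22   4  47] xy 802 397 size 11 72 2 z98 22.0 rgb [58. 57. 56.]
26 px [193 150  20  20 166] xy 737 433 size 65 64 27 z98 26.0 rgb [155. 119.  77.]
29 px [258 151  11  13 112] xy 749 226 size 37 34 2 z98 58.0 rgb [59. 91. 71.]
36 px [353 156   7   8  37] xy 748 -87 size 16 17 28 z98 74.0 rgb [104. 111. 100.]
46 px [393 166  26   5  92] xy 708 -228 size 78 12 88 z98 149.0 rgb [129. 131. 126.]
52 px [408 171  59  20 455] xy 676 -355 size 207 54 86 z98 145.0 rgb [115. 115. 109.]
75 px [207 178  16  17 205] xy 647 387 size 54 51 1 z98 46.0 rgb [50. 52. 52.]
93 px [171 183  12  15  46] xy 638 520 size 30 52 56 z98 18.0 rgb [65. 85. 92.]
143 px [433 196  16  14 1
[... 1516 characters left out ...]
7] xy 644 387 size 51 56 44 z98 43.0 rgb [84. 83. 81.]
59 px [201 255  25  16 205] xy 734 438 size 65 73 2 z98 25.0 rgb [172. 127.  85.]
62 px [223 278  35  19 245] xy 620 519 size 105 83 10 z98 17.0 rgb [ 85. 108. 116.]
64 px [255 280   6  11  27] xy 577 498 size 15 42 8 z98 16.0 rgb [ 84. 107. 115.]
74 px [ 274  300   59   30 1399] xy 414 591 size 156 79 7 z98 45.0 rgb [76. 83. 79.]
75 px [277 329  22  47 709] xy 421 735 size 48 124 21 z98 52.0 rgb [113.  66. 117.]
orange [240 222  33  19 431] [664. 222.] [107.  98.] 87.1 z [ 3.   7.3 13.2]
orange [291 253  10  10  72] [490. 372.] [32. 25.] 39.3 z [32.5 41.5 48.5]
blue [324 158  24  12 193] [ 475. -356.] [117.  94.] 77.9 z [ 2.3  7.9 14.9]
```

View pics/crop1.png

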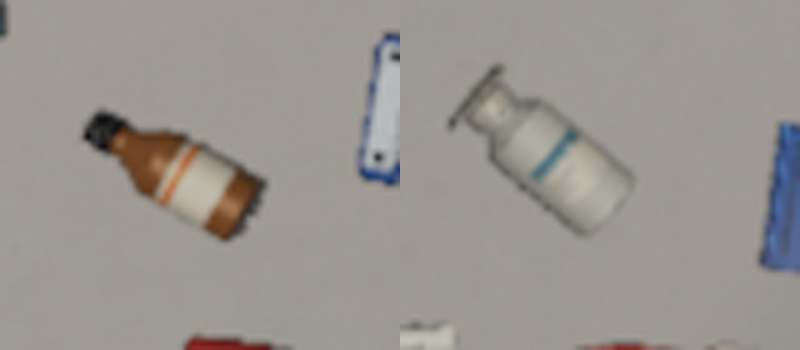

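```bash
cat >> h.py <<'E'
def ori(axis_yaw,th,s):   # lying pick: tool leans th toward the cap side; s=+-1 flips y
    a=np.array([np.cos(np.radians(axis_yaw)),np.sin(np.radians(axis_yaw)),0]); t=np.radians(th)
    z=-np.sin(t)*a+np.array([0,0,-np.cos(t)]); y=s*np.cross([0,0,1],a); return np.c_[np.cross(y,z),y,z]
def ori_up(yaw,th,s):
    a=np.array([np.cos(np.radians(yaw)),np.sin(np.radians(yaw)),0]); t=np.radians(th)
    z=np.cos(t)*a+np.array([0,0,-np.sin(t)]); y=s*np.cross([0,0,1],a); return np.c_[np.cross(y,z),y,z]
E
python3 - <<'E'
from h import *
d=dict(np.load('pics/top.npz')); W=cloud(d); H,S,V=cv2.split(cv2.cvtColor(d['color'],cv2.COLOR_RGB2HSV))
f,cx,cy=K(d); T=d['world_from_camera']
for nm,m in(('orange',(H>3)&(H<22)&(S>110)),('blue',(H>100)&(H<130)&(S>110))):
    k,lab,st,c=cv2.connectedComponentsWithStats(m.astype(np.uint8))
    for i in range(1,k):
        if st[i,4]<300: continue
        vu=np.argwhere(lab==i)[:,::-1].astype(float)
        r=np.c_[(vu-[cx,cy])/f,np.ones(len(vu))]@T[:3,:3].T
        P=T[:3,3]+r*((8-T[2,3])/r[:,2:]); R=cv2.minAreaRect(P[:,:2].astype(np.float32))
        print(nm,st[i],np.round(R[0],1),np.round(R[1]),round(R[2],1),'mean',P.mean(0).round(1))
w=get_image('wrist'); print(w['hand_eye'].round(1))
for s in(1,-1):
    for nm,c,yaw,th,dz in(('W',(514-9*.64,-151-9*.77),50,20,25),('A',(490-15*.5,353-15*.87),61,30,22)):
        o=ori(yaw,th,s); g=np.array([*c,28 if nm=='W' else 24])
        for b in(0,150): 
            q=inverse_kinematics(g+o[:,2]*dz+[0,0,b],o); print(nm,s,b,None if q is None else np.round(q))
    for nm,c,yaws,th in(('W',(470,-357,54),(-90,-60,-37,-15,10),20),('A',(660,222,52),(-60,-50,-40),30)):
        for y in yaws:
            o=ori_up(y,th,s); q=[inverse_kinematics(np.array(c)+o[:,2]*24+[0,0,b],o) for b in(0,120)]
            print('place',nm,s,y,[None if x is None else np.round(x).tolist() for x in q])
E
```

```text
orange [249 167  31  31 827] [666.7 221.2] [99. 98.] 86.8 mean [666.9 221.4   8. ]
[[  -0.    -1.    -0.3   76.6]
 [   1.    -0.     0.     0.3]
 [  -0.    -0.3    1.  -142.7]
 [   0.     0.     0.     1. ]]
W 1 0 [ -16.   42.   93.  -22.   56. -141.]
W 1 150 [ -16.   30.   87.  -19.   73. -149.]
A 1 0 [  34.   55.   65.  -13.   87. -113.]
A 1 150 [  34.   46.   59.  -13.  102. -116.]
place W 1 -90 [None, None]
place W 1 -60 [[-32.0, 52.0, 129.0, 207.0, 71.0, 91.0], [-32.0, 33.0, 129.0, 212.0, 54.0, 80.0]]
place W 1 -37 [[-51.0, 54.0, 134.0, 166.0, 78.0, 88.0], [-51.0, 32.0, 135.0, 164.0, 57.0, 94.0]]
place W 1 -15 [[-67.0, 52.0, 129.0, 129.0, 71.0, 89.0], [-67.0, 33.0, 129.0, 122.0, 60.0, 106.0]]
place W 1 10 [[-73.0, 52.0, 114.0, 92.0, 69.0, 105.0], [-73.0, 37.0, 114.0, 86.0, 69.0, 121.0]]
place A 1 -60 [None, None]
place A 1 -50 [None, None]
place A 1 -40 [None, None]
W -1 0 [-16.  42.  93. -22.  56.  39.]
W -1 150 [-16.  30.  87. -19.  73.  31.]
A -1 0 [ 34.  55.  65. -13.  87.  67.]
A -1 150 [ 34.  46.  59. -13. 102.  64.]
place W -1 -90 [None, None]
place W -1 -60 [[-32.0, 52.0, 129.0, 207.0, 71.0, -89.0], [-32.0, 33.0, 129.0, 212.0, 54.0, -100.0]]
place W -1 -37 [[-51.0, 54.0, 134.0, 166.0, 78.0, -92.0], [-51.0, 32.0, 135.0, 164.0, 57.0, -86.0]]
place W -1 -15 [[-67.0, 52.0, 129.0, 129.0, 71.0, -91.0], [-67.0, 33.0, 129.0, 122.0, 60.0, -74.0]]
place W -1 10 [[-73.0, 52.0, 114.0, 92.0, 69.0, -75.0], [-73.0, 37.0, 114.0, 86.0, 69.0, -59.0]]
place A -1 -60 [None, None]
place A -1 -50 [None, None]
place A -1 -40 [None, None]
```

```bash
python3 - <<'E'
from h import *
d=dict(np.load('pics/top.npz')); H,S,V=cv2.split(cv2.cvtColor(d['color'],cv2.COLOR_RGB2HSV))
f,cx,cy=K(d); T=d['world_from_camera']
print(H[240,434],S[240,434],V[240,434])
m=(H>100)&(H<130)&(S>90); m[:215]=0; m[:,:405]=0; m[:,465:]=0; m[270:]=0
vu=np.argwhere(m)[:,::-1].astype(float); r=np.c_[(vu-[cx,cy])/f,np.ones(len(vu))]@T[:3,:3].T
P=T[:3,3]+r*((8-T[2,3])/r[:,2:]); print(cv2.minAreaRect(P[:,:2].astype(np.float32)),P.mean(0),len(P))
for th in(15,30,40):
    for y in range(-180,180,15):
        o=ori_up(y,th,-1); q=[inverse_kinematics(np.array((667,221,52))+o[:,2]*24+[0,0,b],o) for b in(0,100)]
        if q[0] is not None: print(th,y,[None if x is None else np.round(x).tolist() for x in q])
E
```

```text
113 73 126
((480.73370361328125, -360.2476806640625), (98.36422729492188, 95.78202056884766), 82.4185791015625) [ 481.48241836 -355.62768653    8.        ] 597
15 -15 [[28.0, 56.0, 107.0, 227.0, 63.0, -103.0], [28.0, 44.0, 108.0, 232.0, 56.0, -112.0]]
15 0 [[20.0, 56.0, 114.0, 201.0, 65.0, -94.0], [20.0, 42.0, 116.0, 204.0, 55.0, -99.0]]
15 15 [[10.0, 56.0, 118.0, 175.0, 68.0, -89.0], [10.0, 42.0, 119.0, 174.0, 56.0, -88.0]]
15 30 [[1.0, 56.0, 116.0, 149.0, 68.0, -86.0], [1.0, 42.0, 118.0, 146.0, 58.0, -78.0]]
15 45 [[-7.0, 56.0, 110.0, 125.0, 67.0, -78.0], [-7.0, 43.0, 112.0, 120.0, 61.0, -68.0]]
15 60 [[-11.0, 57.0, 101.0, 103.0, 69.0, -68.0], [-11.0, 46.0, 103.0, 99.0, 67.0, -58.0]]
15 75 [[-12.0, 60.0, 89.0, 85.0, 76.0, -58.0], [-12.0, 50.0, 91.0, 83.0, 77.0, -49.0]]
15 90 [[-12.0, 64.0, 76.0, 72.0, 86.0, -50.0], [-12.0, 55.0, 77.0, 71.0, 88.0, -43.0]]
15 105 [[-10.0, 69.0, 60.0, 63.0, 99.0, -45.0], [-10.0, 61.0, 62.0, 64.0, 102.0, -39.0]]
15 120 [[-7.0, 76.0, 42.0, 57.0, 113.0, -40.0], [-7.0, 68.0, 44.0, 59.0, 116.0, -34.0]]
15 135 [[-4.0, 85.0, 19.0, 56.0, 130.0, -33.0], [-4.0,
[... 1878 characters left out ...]
0, -34.0]]
40 45 [[-1.0, 44.0, 105.0, 102.0, 35.0, -49.0], [-1.0, 34.0, 103.0, 84.0, 34.0, -26.0]]
40 60 [[-5.0, 46.0, 98.0, 81.0, 45.0, -41.0], [-5.0, 37.0, 96.0, 70.0, 48.0, -25.0]]
40 75 [[-7.0, 50.0, 88.0, 65.0, 56.0, -37.0], [-7.0, 41.0, 86.0, 60.0, 61.0, -26.0]]
40 90 [[-7.0, 54.0, 78.0, 55.0, 69.0, -37.0], [-7.0, 46.0, 76.0, 52.0, 75.0, -29.0]]
40 105 [[-6.0, 58.0, 65.0, 46.0, 82.0, -38.0], [-6.0, 51.0, 63.0, 46.0, 89.0, -32.0]]
40 120 [[-4.0, 64.0, 52.0, 40.0, 96.0, -41.0], [-4.0, 57.0, 50.0, 41.0, 102.0, -35.0]]
40 135 [[-1.0, 70.0, 38.0, 34.0, 109.0, -45.0], [-1.0, 64.0, 35.0, 36.0, 116.0, -40.0]]
40 150 [[2.0, 77.0, 21.0, 29.0, 124.0, -51.0], [2.0, 72.0, 17.0, 33.0, 131.0, -45.0]]
```

```bash
cat >> h.py <<'E'
def pick(mid,yaw,h,along,th,off,s=-1,F=60):
    a=np.array([np.cos(np.radians(yaw)),np.sin(np.radians(yaw)),0]); o=ori(yaw,th,s)
    g=np.array([*mid,h])+a*along+o[:,2]*off
    grip(1.0,F); move_to(g+[0,0,150],o); move_l(g+[0,0,40],o,feed=200); move_l(g,o,feed=60)
    f0=read_ft_force(); grip(0.0,F); print('w',read_gripper_width()*85,'pad',read_grasp_force(),'ft',np.round(np.array(read_ft_force())-f0,1),'t',read_time())
    return g,o
E
python3 - <<'E'
from h import *
g,o=pick((514,-151),50,28,-9,20,25)
move_l(g+[0,0,120],o,feed=100)
print('w',read_gripper_width()*85,read_grasp_force(),read_time(),read_q())
shot('side'); d=shot('top'); W=get_image('wrist')['color'][...,::-1]
s=np.load('pics/side.npz')['color'][120:240,250:410,::-1]
cv2.imwrite('pics/g1.png',cv2.hconcat([cv2.resize(s,(400,300)),cv2.resize(W,(400,300))]))
E
```

```text
w 52.92068138246185 pad 62.277960882056504 ft [0.5 1.6 5. ] t 3.9083
w 52.816284462649506 62.75819674017839 5.2583 [-15.79557561  32.14560226  88.43563037 -19.49730928  69.13873012
  32.750126  ]
```

View pics/g1.png

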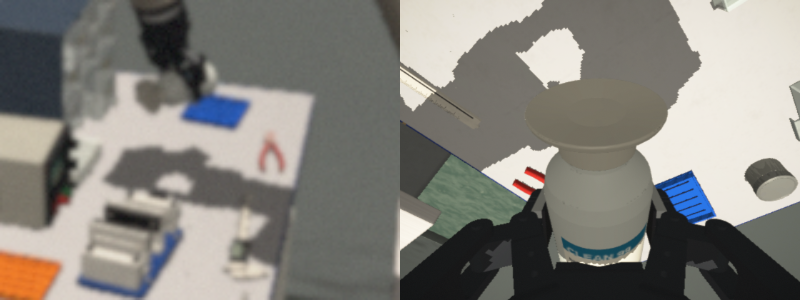

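```bash
cat >> h.py <<'E'
def place(dish,yaw,th,off,along,s=-1,hi=130):
    o=ori_up(yaw,th,s); p=np.array([*dish,4+along])+o[:,2]*off
    move_to(p+[0,0,hi],o); move_l(p+[0,0,30],o,feed=150); move_l(p+[0,0,9],o,feed=40); wait(.4)
    f0=np.array(read_ft_force()); z=9
    while z>-8:
        z-=1; move_l(p+[0,0,z],o,feed=15); wait(.1); df=np.array(read_ft_force())-f0
        if np.linalg.norm(df)>2.5: break
    print('contact z',z,df.round(1),np.array(read_eef_pos())-p,'t',read_time())
    return p,o
E
python3 - <<'E'
from h import *
p=np.array(read_eef_pos()); move_l(p+[0,0,60],feed=150)
p,o=place((481,-358),10,20,25,50)
print(read_gripper_width()*85,read_grasp_force())
shot('side');shot('top'); s=np.load('pics/side.npz')['color'][110:230,270:430,::-1];t=np.load('pics/top.npz')['color'][170:290,380:540,::-1]
cv2.imwrite('pics/p1.png',cv2.hconcat([cv2.resize(s,(400,300)),cv2.resize(t,(400,300))]))
E
```

```text
contact z 0 [-1.4 -0.2  6.5] [ 0.20064405 -0.03998368  0.91869652] t 12.6083
53.03918609458019 63.00208438347909
```

View pics/p1.png

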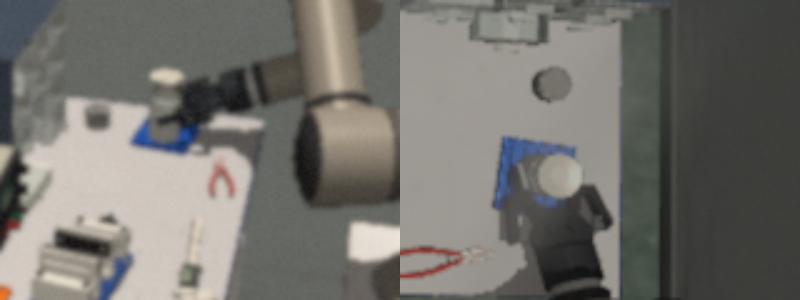

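```bash
cat >> h.py <<'E'
def release(w=1.0):
    grip(w); o=np.array(read_tcp_rot()); p=np.array(read_eef_pos())
    move_l(p-o[:,2]*110,o,feed=120)
def upright(cam,x,y,h,r=45):
    W=cloud(shot(cam)); q=W[(np.hypot(W[...,0]-x,W[...,1]-y)<r)&(W[...,2]>25)&(W[...,2]<150)]
    c=q[q[:,2]>h-6]
    print(cam,'zmax',np.percentile(q[:,2],[50,95,99]).round(1),'cap',c.mean(0).round(1),len(c),'cap rect',cv2.minAreaRect(c[:,:2].astype(np.float32)) if len(c)>3 else None)
E
python3 - <<'E'
from h import *
release(); print(read_time())
p=np.array(read_eef_pos()); move_l(p+[0,0,120],feed=200)
wait(.2)
upright('top',481,-358,122); upright('side',481,-358,122)
g,o=pick((490,353),60.5,24,-15,30,23)
move_l(g+[0,0,190],o,feed=120); print(read_gripper_width()*85,read_grasp_force(),read_time(),np.round(read_q()))
s=shot('side')['color'][...,::-1]; t=shot('top')['color'][...,::-1]; W=get_image('wrist')['color'][...,::-1]
cv2.imwrite('pics/p2.png',cv2.vconcat([cv2.hconcat([cv2.resize(t[170:290,380:540],(400,300)),cv2.resize(s[110:230,270:430],(400,300))]),cv2.hconcat([cv2.resize(W,(400,300)),cv2.resize(s,(400,300))])]))
E
```

```text
14.2
top zmax [118.2 125.8 129. ] cap [ 486.1 -359.6  121.6] 223 cap rect ((485.9765625, -359.1317443847656), (52.979156494140625, 54.320396423339844), 64.46504974365234)
side zmax [ 82.4 124.9 127. ] cap [ 482.  -359.4  123.1] 65 cap rect ((482.3048400878906, -357.2752685546875), (50.374969482421875, 63.98799133300781), 16.890186309814453)
w 46.16751127379031 pad 62.05996938049793 ft [0.5 0.8 3.2] t 19.975
46.41810133357505 61.59261401742697 21.7083 [ 34.  45.  56. -13. 106.  63.]
```

View pics/p2.png

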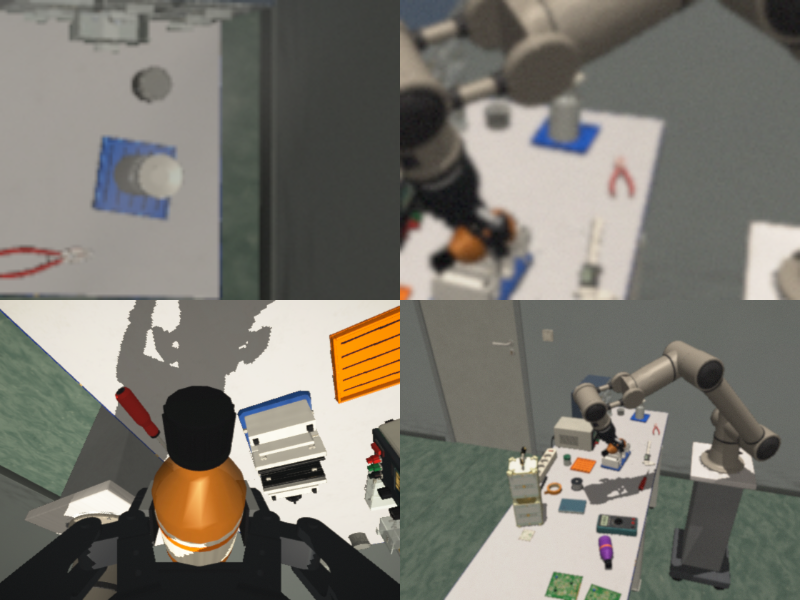

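```bash
python3 - <<'E'
from h import *
o=ori_up(-85,30,-1); p=np.array([667,221,49])+o[:,2]*23
for hi in(190,170,130,9): 
    q=inverse_kinematics(p+[0,0,hi],o); print(hi,None if q is None else np.round(q))
p,o=place((667,221),-85,30,23,45,hi=170)
print(read_gripper_width()*85,read_grasp_force())
s=shot('side')['color'][...,::-1]; t=shot('top')['color'][...,::-1]
cv2.imwrite('pics/p3.png',cv2.hconcat([cv2.resize(t[110:230,180:340],(400,300)),cv2.resize(s[160:280,180:340],(400,300))]))
E
```

```text
190 [  31.   58.   42.  -55.  107. -158.]
170 [  31.   59.   43.  -54.  106. -156.]
130 [  31.   61.   45.  -53.  103. -153.]
9 [  31.   69.   46.  -52.   97. -145.]
contact z 0 [0.5 0.5 2.8] [0.12500714 0.03941538 0.3088606 ] t 30.3667
46.366084313863375 61.730917152017355
```

View pics/p3.png

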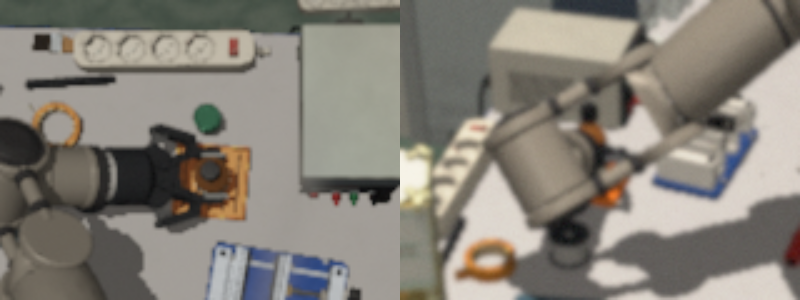

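```bash
python3 - <<'E'
from h import *
release(0.78); p=np.array(read_eef_pos()); move_l(p+[0,0,120],feed=150); q=read_q(); 
goto_joints([q[0]+40,*q[1:]]); wait(.3); print(read_time())
upright('top',667,221,124); upright('side',667,221,124); upright('top',484,-359,122)
d=np.load('pics/top.npz'); s=np.load('pics/side.npz')
cv2.imwrite('pics/p4.png',cv2.hconcat([cv2.resize(d['color'][100:300,...,::-1][:,130:480],(400,229)),cv2.resize(s['color'][100:300,150:500,::-1],(400,229))]))
E
sed -i "s/^print('go'.*//" m.py; python3 m.py | grep -E "^(top|side|143|[0-9]+ px)" | grep -E "xy (7[34]. 2[23]|6[0-9]. (3|-3)|4[12]. 5[89]|64)"
```

```text
34.925
top zmax [ 83.9 127.1 129.6] cap [670.6 218.6 124.6] 47 cap rect ((670.0785522460938, 219.68153381347656), (22.487552642822266, 22.43849754333496), 2.8246660232543945)
side zmax [ 74.4 126.2 127.7] cap [666.6 223.3 124.8] 39 cap rect ((667.7515869140625, 221.58889770507812), (20.686506271362305, 26.9545955657959), 48.93594741821289)
top zmax [118.3 125.4 127.7] cap [ 485.9 -360.   121.5] 224 cap rect ((485.5389099121094, -359.5577392578125), (53.0577392578125, 54.15716552734375), 47.39658737182617)
48 px [408 171  59  20 443] xy 678 -357 size 210 54 86 z98 145.0 rgb [113. 113. 107.]
64 px [207 178  16  17 205] xy 647 387 size 52 53 66 z98 45.0 rgb [49. 50. 51.]
117 px [434 196  15  14 167] xy 609 -380 size 44 46 19 z98 42.0 rgb [109. 107. 101.]
162 px [ 141  229   27   49 1077] xy 417 587 size 156 81 8 z98 46.0 rgb [61. 63. 59.]
3 px [304 151  11  10  85] xy 605 -385 size 41 71 4 z98 41.0 rgb [118. 114. 107.]
23 px [228 215  11  15 144] xy 748 230 size 39 40 64 z98 56.0 rgb [ 94. 109.  95.]
37 px [239 248  17  17 223] xy 644 387 size 53 57 29 z98 43.0 rgb [83. 82. 80.]
44 px [ 274  300   59   30 1400] xy 414 591 size 158 78 8 z98 45.0 rgb [76. 82. 78.]
```

View pics/p4.png

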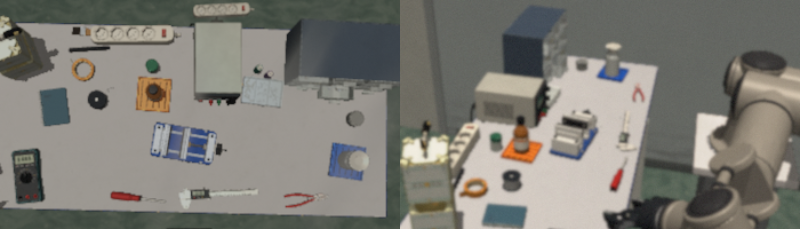

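The picture shows the white bottle upright in the blue dish (about 352,158) and the amber bottle upright in the orange dish (about 154,92). The tins, reel and meter are where they were.

```bash
python3 -c "
from station import *
print(read_eef_pos(),finish_job())"
```

```text
the job is handed in; nothing more can be done
[315.97258547 650.59089933 210.98812068] None
```

The white bottle stands upright in the blue dish and the amber one in the orange dish, both released after a gentle set-down; the tins, reel and meter did not move, and the job was handed in at about 35 s.

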